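# Turn the meal planner to its next spread

### The job

The meal planner on the pantry counter has a long and a short stiff leaf on one spine, both left half open on the right. With the outside of the fingers only, push the long leaf over the spine until it lies flat on the left side, and press the short leaf down flat on the right side where it belongs. Do not pinch a leaf, do not lift or shove the planner, and leave the things around it where they stand.

Things in the scene. Friction and masses are not known exactly. Their poses are not given: they have to be found in the camera images.
- planner: Meal planner: loose dark wooden board, 270 mm (its x, along the spine) x 310 mm (y) x 8 mm, about 1.6 kg, flat on the counter, yaw within 0.4 rad. Origin: middle of its underside, z up. A spine rod runs along its x axis, 13 mm above the counter, in three brackets (14 mm wide, 19 mm high) at x = -130, 30 and 130 mm. Two plywood leaves hinge on it; its +y half (robot's left) starts bare.
- leaf_long (a joint): Angle of the long leaf (the one nearer the robot): 0 = flat on the planner's -y half, pi/2 = upright, pi = flat on the +y half; hard stops at 0 and pi. 150 mm along the spine, 130 mm from rod to free edge, 5 mm thick, 0.15 kg. Stiff hinge (0.13 N m friction): stays where it is left, does not fall. Starts at 0.35 to 0.75. Flat, its upper side is 15.5 mm above the counter.
- leaf_short (a joint): Angle of the short leaf (farther from the robot, 8 mm from the long one), measured the same way. 90 mm along the spine, 130 mm from rod to free edge, 5 mm thick, 0.1 kg; the same stiff hinge that stays put. Starts at 0.3 to 0.75.
- long_hinge (a point): Point on the spine rod's axis at the middle of the long leaf's length, 13 mm above the counter; its axes are the planner's (x along the spine towards the short leaf, y towards the bare half, z up).
- short_hinge (a point): The same point for the short leaf, 128 mm further along the spine.
- long_edge (a point): Middle of the long leaf's free edge, 130 mm from the rod axis, half way through its thickness; it moves with the leaf.
- short_edge (a point): The same point on the short leaf, 130 mm from the rod axis.
- long_face: Half of the long leaf's 5 mm thickness: the side that looks up when its joint is 0. Origin on the rod axis at the middle of the leaf's length; at joint 0 its axes are the planner's and the leaf extends to -y.
- long_back: The other half of the long leaf's thickness: the side that looks down when its joint is 0. Origin and axes as for long_face.
- short_face: Half of the short leaf's 5 mm thickness: the side that looks up when its joint is 0. Origin on the rod axis at the middle of the leaf's length; at joint 0 its axes are the planner's and the leaf extends to -y.
- short_back: The other half of the short leaf's thickness: the side that looks down when its joint is 0. Origin and axes as for short_face.
- spice_a: Small round spice jar, 42 mm across, 65 mm tall, just beyond the planner; loose, leave it alone. Origin: middle of its underside.
- spice_b: Another such spice jar, 42 mm across, 65 mm tall, just beyond the planner; loose, leave it alone. Origin: middle of its underside.
- tin: Plain steel tin, 60 mm across, 50 mm tall, just left of the planner; loose, leave it alone. Origin: middle of its underside.
- tea_box: Green tea box, 50 x 75 x 60 mm high, beyond the planner; loose, leave it alone. Origin: middle of its underside.
- mug: White mug, 80 mm across, 90 mm tall, standing to the left; loose, leave it alone. Origin: middle of its underside.
- canister: Clear storage canister, 90 mm across, 150 mm tall, standing to the right; loose, leave it alone. Origin: middle of its underside.
- spoon: Wooden spoon, 200 mm long, lying to the left; loose, leave it alone. Origin: its middle.

How it is judged (in metres and radians):
At the end, for the whole second after the job is handed in: The long leaf lies flat on the left (+y) half (within 0.14 rad, about 18 mm at its edge), the short leaf lies flat on the right (-y) half (within 0.12 rad, about 16 mm at its edge), both at rest, and the planner lies flat on the counter within 40 mm of where it began (value of joint leaf_long above 3 rad and value of joint leaf_short below 0.12 rad and velocity of joint leaf_long between -0.05 and 0.05 rad/s and velocity of joint leaf_short between -0.05 and 0.05 rad/s and distance of planner from where it was at the start of the episode below 0.04 m and angle between planner's own z axis and vertical below 0.06 rad and linear speed of planner below 0.02 m/s); the robot touches nothing.
It fails at once if the planner is shoved more than 50 mm (distance of planner from where it was at the start of the episode above 0.05 m).
It fails at once if the planner is lifted off the counter or tipped (height (world z) of planner above 0.012 m or angle between planner's own z axis and vertical above 0.12 rad).
It fails at once if a leaf is pinched between the fingers (more than 8 N on both of its sides at once) ((contact force between the fingers and long_face above 8 N and contact force between the fingers and long_back above 8 N) or (contact force between the fingers and short_face above 8 N and contact force between the fingers and short_back above 8 N)).
It fails at once if one of the things around the planner is moved more than 40 mm, lifted or knocked over (distance of any of spice_a, spice_b, tin, tea_box, mug, canister, spoon from where it was at the start of the episode above 0.04 m or angle between any of spice_a, spice_b, tin, tea_box, mug, canister, spoon's own z axis and vertical above 0.6 rad).
It also fails if it takes over 48 s, if anything falls off the work surface, if the arm or the gripper's body presses on something with over 40 N, if the wrist force passes 120 N, or if a joint passes its speed limit or range.

### The arm

A 6-joint arm with a two-finger parallel gripper is mounted at the origin on the work surface. World frame = base frame: x ahead of the robot, y to its left, z up, the work surface at z = 0. Lengths are in mm, angles in rad, forces in N, time in s.
With the tool pointing down it reaches from about 425 to 1125 mm from the base axis. Payload 14.9 kg.
Tool frame: the origin (TCP) lies at the very end of the fingers, on their centre line; the grasp point (between the pads) lies 19 mm behind it (env.grip_depth is the distance from the TCP to the grasp point, in mm); z points along the fingers, y is the direction in which the jaws open and shut (so a half turn about z gives the same grasp; the last joint's range is limited). The gripper opens to 91 mm and grips with 3 to 60 N. Pads are 32 mm wide; open, the fingers measure 118 mm over their backs; the gripper's body (76 mm by 178 mm) begins 60 mm behind the grasp point.
Start: joints at [1.113, 0.379, 1.734, -0, 1.028, -0.033], TCP at [288.505, 637.795, 213.932] pointing down, gripper open.
Joint ranges: [-2.77, 2.77], [-0.74, 2.19], [0, 2.66], [-1.06, 4.2], [0.31, 2.87], [-3.08, 3.08]. Speed limits (rad/s): [1.89, 1.89, 2.39, 3.14, 3.14, 3.14].

### API

Orientations are given as a rotation vector (axis times angle).
In Python, from workcell import env gives the robot as it stands.
- The arm moves only by the shell command python3 -m crank 'ROWS' [FORCE]. ROWS is JSON, a list of rows, each a list of 7 numbers: the shift along the tool's x, y, z in mm, then the turn, a rotation vector about the tool's x, y, z in degrees, then the closure in counts, from 0 (fully open) to 255 (shut). In form: [[dx, dy, dz, rx, ry, rz, jaw], ...]. A call has 1 to 10 rows; each row is the pose to reach, as a shift and turn from the pose commanded when the call began, along the tool's axes at that moment; what a row does not reach only later rows make up. A row lasts 1/8 s, in which the tool goes at most 62.5 mm and 10.7 degrees, less where a joint would pass 70% of its speed; a pose out of reach is approached as far as the arm can. A call with a gripper value outside its range is refused whole. The fingers move at their own pace and stop on an object; FORCE is the grip in N (left out, the last holds). Time passes only in rows, so rows that repeat a pose let the fingers close. It gives the time, the measured TCP pose, the force and the opening at its end, in the units of the state.
- env.state(): the state, without advancing time (a new reading comes with each control period).
- env.snapshot(name): name is "side" or "top"; returns a dict with "frame" (384x512x3 uint8, red, green, blue), "vfov" (degrees; the focal length in pixels is half the picture's height over the tangent of half this angle, whatever the lens; pixels are square), "cx", "cy" (the principal point, pixels), "world_from_camera" (4x4, takes a point from camera to world coordinates). Camera axes: x right, y down, z forward; pixel columns grow to the right and rows downward; lengths in mm; the calibration is good to about 2 mm. A picture is of the moment at which its call begins. There is no depth.
- env.hand_in(): hands the job in, once; it reports no verdict.
Trained networks look in a picture, given as the dict that the camera call returned (one of the last four; its "shot" number tells which), for a name from the list of things; names that differ only in an ending like _2 or _b are one class to them, and where a whole thing is asked for, a point or a joint stands for the part that bears it (a point fixed in the world has none). Each returns a list of dicts, best first, with "confidence" (0 to 1); they miss things now and then, are a little off and sometimes report something else, mostly with a low value. They report only what shows in the picture. A call takes as long as a camera call.
- env.boxes_of(label, picture): "centre" ([column, row] as shares, 0 to 1, of the picture: columns of its width, rows of its height, amid what is visible of it).
- env.spot_point(label, picture): "centre" ([column, row] as shares, 0 to 1, of the picture: columns of its width, rows of its height: a listed point, or the origin of a listed thing).
The state is a dict: "time_s": time; "qpos": joint angles; "qvel": joint speeds; "tau": joint torques, N m; "tcp_pos": TCP position; "tcp_rot": TCP orientation; "contact_force": force on the tool from outside, world axes, zero at the start; "torque": the same for the moment, N m; "width": finger opening in mm.
Only numpy, scipy, OpenCV 4.12 (cv2) and the standard library are available. Lean on these libraries where they do the work, as an engineer would, in place of code of your own. Each camera call takes 0.05 s, during which the arm holds its last target.

## Working session

There is one attempt and no reset: what is moved stays moved. The work goes in short steps, Python scripts to look and compute and a shell command to move; the robot and the scene stay as the last step left them, time stands still between calls to the robot, and variables do not carry over. Pictures are saved under pics/ and viewed, and the job is handed in when it is done.

```bash
ls; mkdir -p pics; python3 - <<'E'
from workcell import env
import cv2
print(env.state())
for n in("side","top"):
    p=env.snapshot(n); cv2.imwrite(f"pics/{n}0.png",p["frame"][:,:,::-1])
    print(n,p["vfov"],p["cx"],p["cy"],p["world_from_camera"],p["shot"])
    for l in ["planner","long_hinge","short_hinge","long_edge","short_edge","spice_a","tin","tea_box","mug","canister","spoon"]:
        print(l,[( [round(float(c[0])*512,1),round(float(c[1])*384,1)],round(d["confidence"],2)) for d in env.spot_point(l,p)[:3] for c in [d["centre"]]])
E
```

```text
pics
{'time_s': 0.0, 'qpos': array([ 1.11271153e+00,  3.79406491e-01,  1.73476543e+00,  1.52870666e-05,
        1.02846725e+00, -3.33238209e-02]), 'qvel': array([-1.22199755e-03, -7.65031853e-05, -3.40145636e-04,  6.65095219e-04,
        1.02782306e-03, -5.16611811e-04]), 'tau': array([ 2.56713247e-03, -7.63738060e+01, -4.34360504e+01,  6.52188133e-02,
        4.24516015e-02, -9.85033512e-05]), 'tcp_pos': array([288.32140304, 637.44783686, 213.29729548]), 'tcp_rot': array([-6.62164162e-01, -3.07074280e+00,  1.58936851e-03]), 'contact_force': array([ 0.36766644,  0.53619009, -0.52621883]), 'torque': array([-0.02886253,  0.01301242, -0.00554556]), 'width': 91.05688747132018}
side 44.15582942525544 253.28816739806106 201.93975102816538 [[ 9.02799184e-01 -2.81066673e-01  3.25507540e-01  1.08004907e+02]
 [-4.30007243e-01 -6.02064921e-01  6.72764151e-01 -9.97741864e+02]
 [ 6.88508903e-03 -7.47341526e-01 -6.64404424e-01  1.04284380e+03]
 [ 0.00000000e+00  0.00000000e+00  0.00000000e+00  1.00000000e+00]] 1
planner [([258.9, 237.9], 0.62)]
long_hinge [([246.9, 246.2], 0.65)]
short_hinge [([27
[... 489 characters left out ...]
4e-01  3.09475587e-03  2.59483572e-02 -1.57298750e+01]
 [-2.61322550e-02 -1.18381310e-01 -9.92624285e-01  1.19561416e+03]
 [ 0.00000000e+00  0.00000000e+00  0.00000000e+00  1.00000000e+00]] 2
planner [([297.7, 204.7], 0.93)]
long_hinge [([306.6, 224.7], 0.89), ([276.8, 157.5], 0.18)]
short_hinge [([285.9, 185.5], 0.6)]
long_edge [([343.8, 208.7], 0.95)]
short_edge [([328.1, 173.5], 0.84)]
spice_a [([298.7, 140.3], 0.49), ([276.7, 158.0], 0.45)]
tin [([248.6, 242.5], 0.59), ([412.8, 204.1], 0.52)]
tea_box [([247.3, 163.0], 0.92)]
mug [([126.4, 264.0], 0.89), ([304.9, 218.7], 0.29), ([126.5, 188.5], 0.26)]
canister [([410.7, 205.6], 0.79)]
spoon [([128.7, 188.1], 0.67), ([306.1, 222.9], 0.22)]
```

View pics/side0.png

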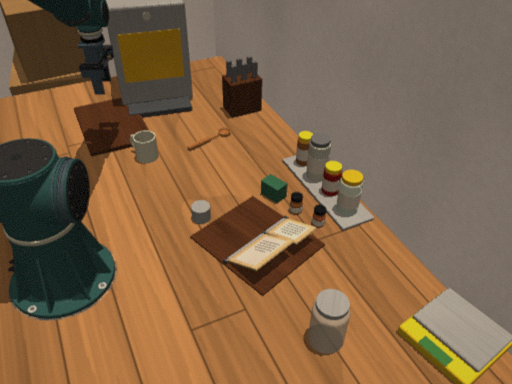

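View pics/top0.png

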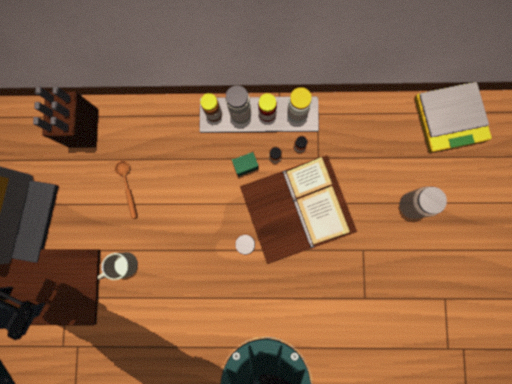

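```bash
cat > h.py <<'E'
from workcell import env
import numpy as np, cv2
from scipy.spatial.transform import Rotation as R
from scipy.optimize import least_squares
def cam(p):
    f=192/np.tan(np.radians(p["vfov"]/2)); T=np.array(p["world_from_camera"]); return f,p["cx"],p["cy"],T
def proj(p,X):
    f,cx,cy,T=cam(p); q=T[:3,:3].T@(np.asarray(X,float)-T[:3,3]); return np.array([cx+f*q[0]/q[2],cy+f*q[1]/q[2]])
def ray(p,uv,z):
    f,cx,cy,T=cam(p); d=T[:3,:3]@np.array([(uv[0]-cx)/f,(uv[1]-cy)/f,1]); o=T[:3,3]; return o+d*(z-o[2])/d[2]
def tri(ps,uvs):
    return least_squares(lambda X:np.concatenate([proj(p,X)-u for p,u in zip(ps,uvs)]),[500,0,30]).x
def pw(pl,loc):  # planner pose x,y,yaw
    x,y,a=pl; c,s=np.cos(a),np.sin(a); return np.array([x+c*loc[0]-s*loc[1],y+s*loc[0]+c*loc[1],loc[2]])
LX=-47.;SX=81. # refined below
E
python3 - <<'E'
from h import *
S=env.snapshot("side");T=env.snapshot("top")
o={}
for l in ["planner","long_hinge","short_hinge","long_edge","short_edge"]:
    u=[]
    for p in (S,T):
        d=env.spot_point(l,p); u.append(np.array(d[0]["centre"])*[512,384] if d else None)
    o[l]=u
    if u[0] is not None and u[1] is not None: print(l,tri((S,T),u).round(1),u)
def edge(pl,x,th): return pw(pl,[x,-130*np.cos(th),13+130*np.sin(th)])
def res(v):
    pl=v[:3]; lx=v[5]; pts={"planner":pw(pl,[0,0,0]),"long_hinge":pw(pl,[lx,0,13]),"short_hinge":pw(pl,[lx+128,0,13]),"long_edge":edge(pl,lx,v[3]),"short_edge":edge(pl,lx+128,v[4])}
    return np.concatenate([proj(p,pts[k])-u for k in o for p,u in zip((S,T),o[k]) if u is not None]+[[(lx+52)/20]])
r=least_squares(res,[500,-60,.3,.5,.5,-50],loss="soft_l1")
print(r.x,res(r.x).round(1))
for l in["spice_a","tin","tea_box","mug","canister","spoon"]:
  for p,n in((S,"s"),(T,"t")):
    print(l,n,[(ray(p,np.array(d["centre"])*[512,384],0).round(0)[:2],round(d["confidence"],2)) for d in env.spot_point(l,p)[:3]])
E
```

```text
planner [ 557.6 -104.6    6.3] [array([260.096 , 238.1184]), array([295.5776, 208.3968])]
long_hinge [ 502.7 -132.9   18.1] [array([245.504 , 247.6032]), array([305.6128, 222.912 ])]
short_hinge [633.6 -76.3  16.1] [array([276.6848, 222.6816]), array([287.3856, 183.5136])]
long_edge [ 551.1 -239.3   69.2] [array([277.2992, 255.2832]), array([341.7088, 206.0928])]
short_edge [ 667.4 -196.3   59. ] [array([308.1216, 234.3936]), array([325.4784, 172.1856])]
[ 5.62746017e+02 -1.05283102e+02  3.78900998e-01  4.22376570e-01
  3.33262240e-01 -5.92430111e+01] [-0.4  1.3  0.8 -3.4  0.8 -0.6 -2.  -1.4 -2.   2.2  1.2  1.7  0.2  0.1
 -1.   0.4 -1.1  0.3 -0.2 -3.3 -0.4]
spice_a s [(array([ 755., -123.]), 0.73), (array([718., -50.]), 0.73)]
spice_a t [(array([ 778., -127.]), 0.61), (array([720., -33.]), 0.54)]
tin s [(array([432.,  62.]), 0.57)]
tin t [(array([436.,  51.]), 0.64)]
tea_box s [(array([685.,  61.]), 0.91)]
tea_box t [(array([693.,  57.]), 0.95)]
mug s [(array([357., 432.]), 0.7)]
mug t [(array([373., 457.]), 0.95)]
canister s [(array([ 564., -481.]), 0.7)]
canister t [(array([ 558., -485.]), 0.87)]
spoon s [(array([ 710., -149.]), 0.67), (array([610., 437.]), 0.47)]
spoon t [(array([618., 463.]), 0.78), (array([370., 451.]), 0.18)]
```

The top view shows the board's corners near (242,184), (326,157), (355,231) and (267,262), with the leaves on the right half. The tin is at (246,244) and the jars at (276,155) and (301,143). I'll refine the planner pose and check it with an overlay.

```bash
python3 - <<'E'
from h import *
O=[]
for i in range(2):
  for n in("side","top"):
    p=env.snapshot(n)
    for l in ["planner","long_hinge","short_hinge","long_edge","short_edge"]:
        d=env.spot_point(l,p)
        if d and d[0]["confidence"]>.5: O.append((p,l,np.array(d[0]["centre"])*[512,384]))
    if n=="top":T=p
    else:S=p
# board corners (upper side z=8) by hand, top image
C=[((242,184),(135,155)),((326,157),(135,-155)),((355,231),(-135,-155)),((267,262),(-135,155))]
lx=-49
def edge(pl,x,th): return pw(pl,[x,-130*np.cos(th),13+130*np.sin(th)])
def res(v):
    pl=v[:3]
    pts={"planner":pw(pl,[0,0,0]),"long_hinge":pw(pl,[lx,0,13]),"short_hinge":pw(pl,[lx+128,0,13]),"long_edge":edge(pl,lx,v[3]),"short_edge":edge(pl,lx+128,v[4])}
    return np.concatenate([proj(p,pts[k])-u for p,k,u in O]+[proj(T,pw(pl,[*b,8]))-a for a,b in C])
r=least_squares(res,[560,-105,.38,.42,.35],loss="soft_l1"); v=r.x
print(v, np.sqrt(np.diag(np.linalg.inv(r.jac.T@r.jac)))); print(res(v).reshape(-1,2).round(1).tolist())
for n,p in(("side",S),("top",T)):
    c0=(np.array([160,120,200,200]) if n=="side" else np.array([220,120,160,160])); x0,y0,w,h=c0
    k=600//h; im=cv2.resize(p["frame"][y0:y0+h,x0:x0+w,::-1],None,fx=k,fy=k,interpolation=cv2.INTER_CUBIC)
    def L(P,col):
        q=np.array([(proj(p,X)-[x0,y0]+.5)*k for X in P]).astype(np.int32); cv2.polylines(im,[q],True,col,1)
    L([pw(v[:3],[a,b,8]) for a,b in((135,155),(135,-155),(-135,-155),(-135,155))],(0,255,255))
    for x,w2,th,col in((lx,75,v[3],(0,255,0)),(lx+128,45,v[4],(255,0,255))):
        L([pw(v[:3],[x-w2,0,13]),pw(v[:3],[x+w2,0,13]),edge(v[:3],x+w2,th),edge(v[:3],x-w2,th)],col)
    cv2.imwrite(f"pics/ov_{n}.png",im)
E
```

```text
[ 5.55100834e+02 -1.06598843e+02  3.34435300e-01  4.38535088e-01
  3.12818921e-01] [0.88913308 1.69583369 0.00816123 0.02473939 0.04049412]
[[-3.4, 3.4], [-0.3, -1.3], [-0.5, -0.0], [1.7, 0.6], [0.1, -1.1], [2.1, 0.0], [-2.3, 0.1], [2.4, -0.1], [-0.5, 0.3], [3.2, -1.9], [-2.3, 1.7], [2.0, -3.6], [-0.6, 1.3], [0.0, -0.5], [-0.3, 1.6], [3.5, -0.7], [-2.4, 1.9], [0.8, -0.5], [-2.5, 0.1], [-1.5, -0.3], [-3.2, 0.1], [1.2, -3.6], [1.5, -0.4], [-1.2, 0.5]]
```

View pics/ov_top.png

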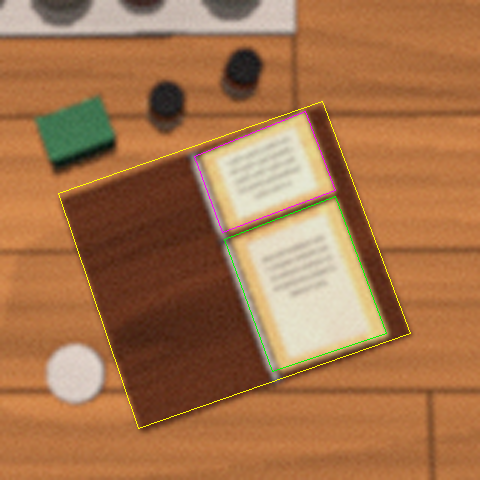

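View pics/ov_side.png

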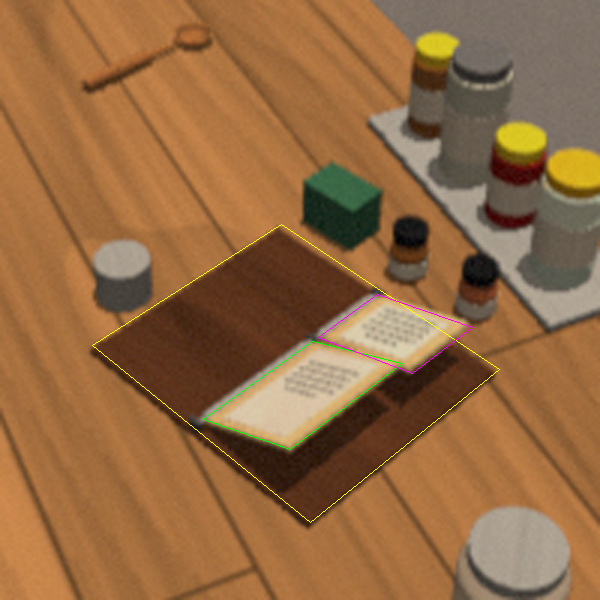

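```bash
cat >> h.py <<'E'
PL=(555.1,-106.6,.3344)
def goal(loc,tilt,flip=0,PL=PL):
    """tip at planner-local loc; tool y along spine; tilt>0: fingers point down and toward +y by tilt from vertical"""
    c,s=np.cos(PL[2]),np.sin(PL[2]); Y=np.array([c,s,0.])*(-1 if flip else 1); n=np.array([-s,c,0.])
    Z=np.sin(tilt)*n-np.cos(tilt)*np.array([0,0,1.]); return pw(PL,loc),np.column_stack([np.cross(Y,Z),Y,Z])
def delta(loc,tilt,st=None,p0=None,r0=None,**k):
    st=st or env.state(); p,Rg=goal(loc,tilt,**k); R0=R.from_rotvec(st["tcp_rot"]).as_matrix()
    return (R0.T@(p-st["tcp_pos"])).round(1), np.degrees(R.from_matrix(R0.T@Rg).as_rotvec()).round(1)
def where():
    st=env.state(); c,s=np.cos(PL[2]),np.sin(PL[2]); d=st["tcp_pos"]-[PL[0],PL[1],0]
    print("t",st["time_s"],"local",np.round([c*d[0]+s*d[1],-s*d[0]+c*d[1],d[2]],1),"F",st["contact_force"].round(1),"w",round(st["width"],1),"q",st["qpos"].round(2))
E
python3 - <<'E'
from h import *
where(); print(delta([80,-95,120],0))
E
```

```text
t 3.6 local [ -7.5 790.6 213.9] F [0.5 0.2 0.2] w 91.2 q [ 1.11  0.38  1.73  0.    1.03 -0.03]
(array([-673.1, -582.2,   93.9]), array([-0. ,  0. , 46.5]))
```

```bash
python3 -m crank '[[-673,-582,60,0,0,46.5,255],[-673,-582,60,0,0,46.5,255],[-673,-582,60,0,0,46.5,255],[-673,-582,60,0,0,46.5,255],[-673,-582,60,0,0,46.5,255],[-673,-582,60,0,0,46.5,255],[-673,-582,60,0,0,46.5,255],[-673,-582,60,0,0,46.5,255],[-673,-582,60,0,0,46.5,255],[-673,-582,60,0,0,46.5,255]]' 20; python3 - <<'E'
from h import *
where(); print(delta([80,-95,100],0))
E
```

```text
time_s: 4.85
tcp_pos: [550.9, 69.8, 172.1]
tcp_rot: [1.821, 2.56, 0.001]
contact_force: [1.2, -0.7, 0.2]
width: 0.3
t 4.85 local [ 53.9 168.  172.1] F [ 1.2 -0.7  0.2] w 0.3 q [ 0.08  0.21  2.05  0.    0.88 -0.25]
(array([-262.9,   26. ,   72.1]), array([ 0.,  0., -0.]))
```

```bash
python3 -m crank '[[-263,26,72,0,0,0,255],[-263,26,72,0,0,0,255],[-263,26,72,0,0,0,255],[-263,26,72,0,0,0,255],[-263,26,72,0,0,0,255],[-263,26,72,0,0,0,255],[-263,26,72,0,0,0,255]]'; python3 - <<'E'
from h import *
where(); print(delta([80,-95,100],0))
E
```

```text
time_s: 5.72
tcp_pos: [660.7, -167.0, 100.2]
tcp_rot: [-1.82, -2.56, -0.0]
contact_force: [-0.1, 0.8, 0.2]
width: 0.9
t 5.725 local [ 79.9 -91.7 100.2] F [-0.1  0.8  0.2] w 0.9 q [-0.28  0.49  1.81  0.    0.84 -0.62]
(array([-3.3,  0.1,  0.2]), array([-0., -0.,  0.]))
```

```bash
python3 -m crank '[[-3,0,25,0,0,0,255],[-3,0,45,0,0,0,255],[-3,0,55,0,0,0,255],[-3,0,65,0,0,0,255],[-3,0,73,0,0,0,255],[-3,0,80,0,0,0,255],[-3,0,84,0,0,0,255],[-3,0,86,0,0,0,255],[-3,0,86,0,0,0,255]]'; python3 - <<'E'
from h import *
where()
E
```

```text
time_s: 6.85
tcp_pos: [662.2, -171.0, 15.4]
tcp_rot: [-1.82, -2.56, 0.0]
contact_force: [-9.4, 2.8, 22.0]
width: 0.6
t 6.85 local [ 80.  -96.   15.4] F [-9.4  2.8 22. ] w 0.6 q [-0.29  0.62  1.81 -0.    0.72 -0.62]
```

```bash
python3 -m crank '[[0,0,-40,0,0,0,255],[0,0,-90,0,0,0,255],[-30,-60,-120,0,0,0,255],[-60,-115,-130,0,0,0,255],[-60,-115,-130,0,0,0,255]]'; python3 - <<'E'
from h import *
where(); print(delta([-35,-155,140],.61),delta([-35,-150,38],.61))
E
```

```text
time_s: 7.48
tcp_pos: [571.4, -267.5, 145.1]
tcp_rot: [1.823, 2.557, 0.0]
contact_force: [0.8, -0.1, -0.4]
width: 0.6
t 7.475 local [ -37.4 -157.4  145.1] F [ 0.8 -0.1 -0.4] w 0.6 q [-0.47  0.36  1.91 -0.    0.87 -0.81]
(array([2.4, 2.4, 5.1]), array([ 0.1, 35. , -0.1])) (array([  7.5,   2.3, 107.1]), array([ 0.1, 35. , -0.1]))
```

```bash
python3 -m crank '[[2,2,5,0,9,0,255],[2,2,10,0,18,0,255],[2,2,25,0,27,0,255],[4,2,45,0,35,0,255],[6,2,70,0,35,0,255],[7,2,95,0,35,0,255],[7,2,107,0,35,0,255],[7,2,107,0,35,0,255]]'; python3 - <<'E'
from h import *
where(); print(delta([-35,-150,38],.61))
p=env.snapshot("side"); cv2.imwrite("pics/s1.png",cv2.resize(p["frame"][120:320,140:380,::-1],None,fx=3,fy=3))
E
```

```text
time_s: 8.48
tcp_pos: [572.5, -257.5, 36.5]
tcp_rot: [-1.508, -2.122, -0.475]
contact_force: [-0.1, -0.0, -0.1]
width: 0.5
t 8.475 local [ -33.1 -148.3   36.5] F [-0.1 -0.  -0.1] w 0.5 q [-0.61  0.72  1.68  0.36  1.27 -1.14]
(array([-0.6, -1.9, -2.2]), array([-0., -0.,  0.]))
```

View pics/s1.png

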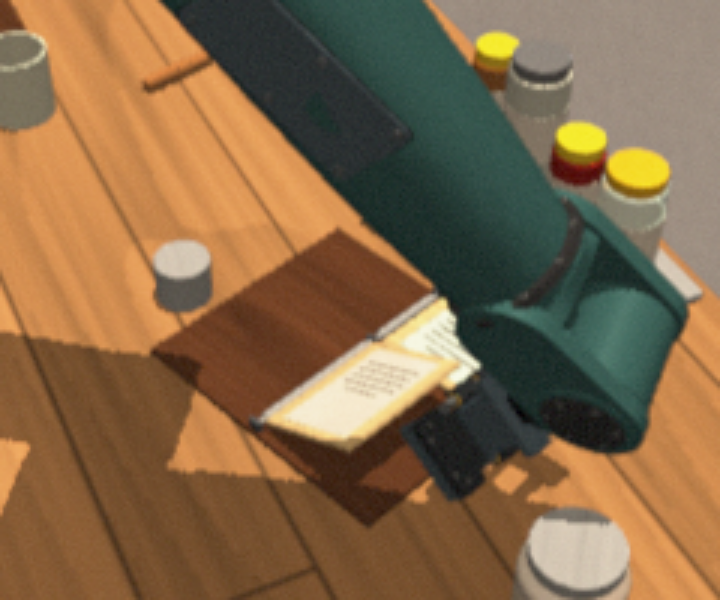

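Side view: the short leaf is flat, at about (450,340) in the crop. The shut fingers sit just off the long leaf's free edge at (440,390), and the canister is clear. Next I'll work out waypoints for the flip.

```bash
cat >> h.py <<'E'
def way(thd,r=100,h=16.5,press=0,tdeg=None):
    th=np.radians(thd); 
    t=35 if thd<=55 else max(0,35*(100-thd)/45)
    if tdeg is not None:t=tdeg
    t=np.radians(t)
    bn=np.array([-np.sin(th),-np.cos(th)])  # back normal (y,z): th=0 ->(0,-1); 90->(-1,0); 180->(0,1)
    rad=np.array([-np.cos(th),np.sin(th)])
    u=np.array([np.cos(t),np.sin(t)]); back=np.array([-np.sin(t),np.cos(t)])
    if thd<=55: tip=np.array([0,13])+130*rad+2.5*bn-30*back-h*u
    else: tip=np.array([0,13])+r*rad+(2.5-press)*bn-h*u
    return tip,t
E
python3 - <<'E'
from h import *
for a in [25,30,35,40,45,50,55,63,71,79,87,95,103,112,121,130,139,148,157,166,174,180]:
    tip,t=way(a); print(a,tip.round(0),*delta([-35,*tip],t))
E
```

```text
25 [-115.   32.] [24.3 -2.2 23.9] [-0.   0.1  0. ]
30 [-110.   42.] [34.3 -2.2 18.5] [-0.   0.1  0. ]
35 [-104.   51.] [44.6 -2.2 13.9] [-0.   0.1  0. ]
40 [-98.  61.] [55.4 -2.2 10.3] [-0.   0.1  0. ]
45 [-90.  69.] [66.4 -2.2  7.6] [-0.   0.1  0. ]
50 [-82.  77.] [77.6 -2.2  5.9] [-0.   0.1  0. ]
55 [-73.  84.] [88.9 -2.2  5.2] [-0.   0.1  0. ]
63 [-62.  93.] [103.   -2.2   4. ] [-0.  -6.2  0. ]
71 [-50. 100.] [117.   -2.1   4.8] [ -0.  -12.4   0. ]
79 [-37. 106.] [130.7  -2.1   7.5] [ -0.  -18.6   0. ]
87 [-24. 110.] [143.9  -2.1  12.1] [  0.  -24.8   0. ]
95 [-10. 112.] [156.2  -2.1  18.4] [  0.  -31.1   0. ]
103 [  4. 111.] [167.1  -2.1  26.9] [  0.  -34.9   0. ]
112 [ 19. 107.] [177.   -2.1  39.1] [  0.  -34.9   0. ]
121 [ 33. 100.] [184.8  -2.1  52.7] [  0.  -34.9   0. ]
130 [46. 91.] [190.4  -2.1  67.3] [  0.  -34.9   0. ]
139 [57. 80.] [193.7  -2.1  82.7] [  0.  -34.9   0. ]
148 [67. 68.] [194.5  -2.1  98.4] [  0.  -34.9   0. ]
157 [75. 54.] [192.9  -2.1 114. ] [  0.  -34.9   0. ]
166 [80. 40.] [188.8  -2.1 129.1] [  0.  -34.9   0. ]
174 [83. 26.] [183.2  -2.1 141.9] [  0.  -34.9   0. ]
180 [84. 16.] [177.9  -2.1 151. ] [  0.  -34.9   0. ]
```

```bash
python3 -m crank '[[10,-2,15,0,0,0,255],[24,-2,22,0,0,0,255],[34,-2,18,0,0,0,255],[45,-2,14,0,0,0,255],[55,-2,10,0,0,0,255],[66,-2,8,0,0,0,255],[78,-2,6,0,0,0,255],[89,-2,5,0,0,0,255],[89,-2,5,0,0,0,255]]'; python3 - <<'E'
from h import *
where(); 
p=env.snapshot("side"); cv2.imwrite("pics/s2.png",cv2.resize(p["frame"][120:320,140:380,::-1],None,fx=3,fy=3))
for a in [63,71,79,87,95,103,112]:
    tip,t=way(a,press=2); print(a,tip.round(0),*delta([-35,*tip],t))
E
```

```text
time_s: 9.65
tcp_pos: [545.8, -186.6, 84.4]
tcp_rot: [-1.508, -2.122, -0.476]
contact_force: [1.2, -0.4, -0.1]
width: 0.5
t 9.65 local [-35.  -72.5  84.4] F [ 1.2 -0.4 -0.1] w 0.5 q [-0.54  0.59  1.81  0.4   1.26 -1.1 ]
63 [-60.  94.] [15.9  0.1 -0.9] [-0.  -6.2  0. ]
71 [-48. 101.] [29.9  0.1  0.1] [ -0.  -12.5   0. ]
79 [-35. 106.] [43.5  0.1  3.1] [ -0.  -18.7   0. ]
87 [-22. 110.] [56.5  0.1  7.9] [ -0.  -24.9   0. ]
95 [ -8. 112.] [68.7  0.1 14.5] [ -0.  -31.1   0. ]
103 [  6. 111.] [79.4  0.1 23.2] [ -0. -35.   0.]
112 [ 20. 106.] [89.   0.2 35.6] [ -0. -35.   0.]
```

View pics/s2.png

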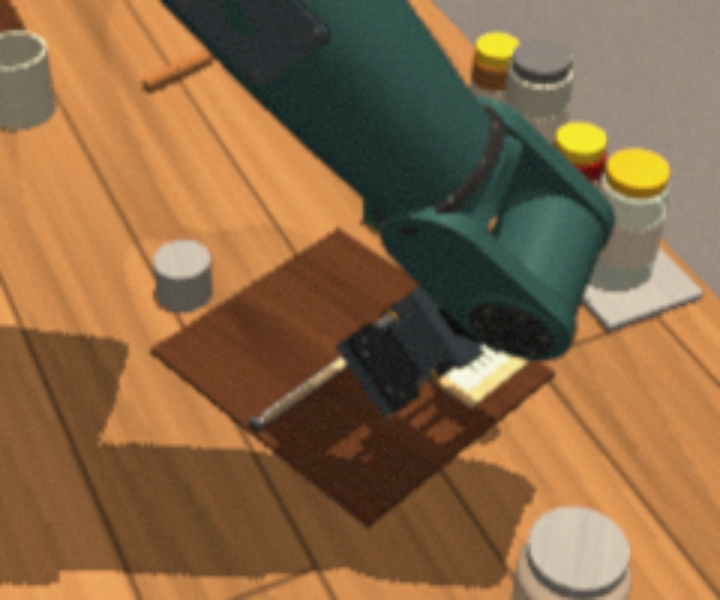

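The side view shows the long leaf raised and nearly edge-on, along (255,425) to (345,365). The board hasn't moved. I'll keep going over the top.

```bash
python3 -m crank '[[16,0,-1,0,-6,0,255],[30,0,0,0,-12.5,0,255],[43,0,3,0,-19,0,255],[56,0,8,0,-25,0,255],[69,0,14,0,-31,0,255],[79,0,23,0,-35,0,255],[89,0,36,0,-35,0,255],[89,0,36,0,-35,0,255]]'; python3 - <<'E'
from h import *
where(); 
p=env.snapshot("side"); cv2.imwrite("pics/s3.png",cv2.resize(p["frame"][120:320,140:380,::-1],None,fx=3,fy=3))
for a in [112,121,130,139,148,157,166,174,180]:
    tip,t=way(a,press=1); print(a,tip.round(0),*delta([-35,*tip],t))
E
```

```text
time_s: 10.7
tcp_pos: [514.6, -98.1, 104.8]
tcp_rot: [-1.818, -2.559, -0.0]
contact_force: [-0.6, -0.1, -0.3]
width: 0.4
t 10.7 local [-35.4  21.3 104.8] F [-0.6 -0.1 -0.3] w 0.4 q [-0.23  0.27  2.13  0.    0.74 -0.57]
112 [ 20. 106.] [-0.9  0.2 -1.3] [-0.  -0.1  0. ]
121 [34. 99.] [13.2  0.2  5.6] [-0.  -0.1  0. ]
130 [47. 91.] [26.1  0.2 14.5] [-0.  -0.1  0. ]
139 [58. 80.] [37.4  0.2 25.3] [-0.  -0.1  0. ]
148 [68. 67.] [47.   0.2 37.8] [-0.  -0.1  0. ]
157 [75. 53.] [54.4  0.2 51.7] [-0.  -0.1  0. ]
166 [80. 39.] [59.6  0.2 66.5] [-0.  -0.1  0. ]
174 [83. 25.] [62.2  0.2 80.2] [-0.  -0.1  0. ]
180 [84. 15.] [62.9  0.3 90.6] [-0.  -0.1  0. ]
```

View pics/s3.png

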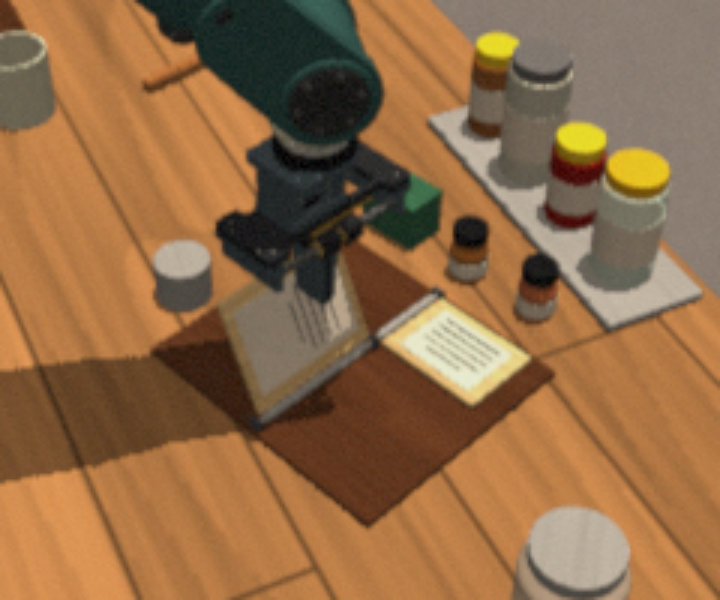

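The long leaf is past upright at about (295,335), with the fingertip on its back at (320,295). The short leaf is flat at (460,345). Now I'll push the long leaf down.

```bash
python3 -m crank '[[13,0,6,0,0,0,255],[26,0,15,0,0,0,255],[37,0,25,0,0,0,255],[47,0,38,0,0,0,255],[54,0,52,0,0,0,255],[60,0,66,0,0,0,255],[62,0,80,0,0,0,255],[63,0,88,0,0,0,255],[63,0,91,0,0,0,255],[63,0,91,0,0,0,255]]'; python3 - <<'E'
from h import *
where()
E
```

```text
time_s: 12.0
tcp_pos: [494.3, -39.3, 15.4]
tcp_rot: [-1.82, -2.559, 0.001]
contact_force: [-12.6, 5.8, 35.0]
width: 0.6
t 12.0 local [-35.3  83.5  15.4] F [-12.6   5.8  35. ] w 0.6 q [-0.13  0.41  2.19  0.    0.54 -0.46]
```

Pressed flat at z = 15.4 mm. I'll retreat straight up and check.

```bash
python3 -m crank '[[0,0,-20,0,0,0,255],[0,0,-60,0,0,0,255],[0,0,-120,0,0,0,255],[0,0,-170,0,0,0,255],[50,-40,-190,0,0,0,255],[110,-60,-200,0,0,0,255],[160,-80,-200,0,0,0,255],[210,-100,-200,0,0,0,255],[210,-100,-200,0,0,0,255]]'; python3 - <<'E'
from h import *
where()
S=env.snapshot("side");T=env.snapshot("top")
cv2.imwrite("pics/s4.png",cv2.resize(S["frame"][120:320,140:380,::-1],None,fx=3,fy=3))
cv2.imwrite("pics/t4.png",cv2.resize(T["frame"][120:280,220:380,::-1],None,fx=3.5,fy=3.5))
for l,q in(("long_edge",[-49,130,13]),("short_edge",[79,-130,13]),("planner",[0,0,0])):
  for p in (S,T):
    print(l,proj(p,pw(PL,q)).round(1),[(np.array(d["centre"])*[512,384]).round(1).tolist()+[round(d["confidence"],2)] for d in env.spot_point(l,p)[:2]])
E
```

```text
time_s: 13.12
tcp_pos: [329.4, 127.9, 214.4]
tcp_rot: [1.815, 2.564, 0.001]
contact_force: [-0.7, -0.1, -0.5]
width: 0.8
t 13.125 local [-136.2  295.6  214.4] F [-0.7 -0.1 -0.5] w 0.8 q [ 0.3  -0.23  2.39  0.    0.98 -0.03]
long_edge [217.  223.9] [[217.5, 225.0, 0.57]]
long_edge [264.3 234.5] [[265.7, 235.3, 0.75]]
short_edge [307.6 246.8] [[277.4, 222.8, 0.19]]
short_edge [326.2 171.3] [[325.6, 173.0, 0.96]]
planner [257.7 240.5] []
planner [296.8 207.3] [[295.5, 206.2, 0.94]]
```

View pics/s4.png

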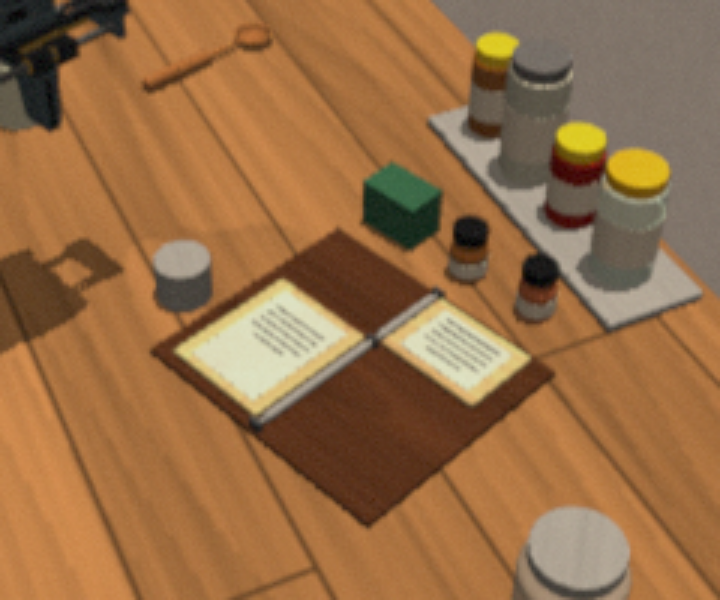

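View pics/t4.png

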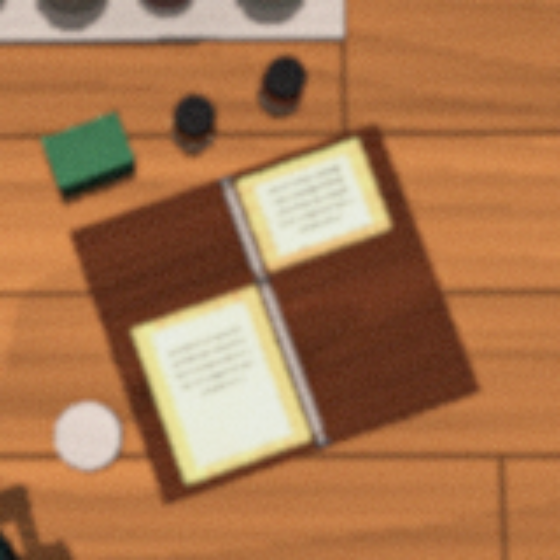

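Both leaves lie flat. The long leaf's free edge is at about (230,315) in the side crop against a predicted (231,312), and the short leaf's at (502,380) against (503,380). The surroundings haven't moved, so I'm handing in.

```bash
python3 -c "
from workcell import env
print(env.hand_in())"
```

```text
the job is handed in; nothing more can be done
None
```

The job is handed in at about 13.5 s of the 48 s allowed. The long leaf lies flat on the left side and the short leaf flat on the right. No verdict was reported, so this rests on my own checks.

**What I did:** With the fingers shut, I pressed the short leaf down from above, with about 24 N of contact at 15.4 mm. I then tilted the tool 35° and reached under the long leaf's free edge. I pushed the leaf over the spine and pressed it flat at 15.4 mm, with about 38 N of total contact on the fingers. Last, I drew the arm clear of everything.

**Last checks:**
- **Leaves:** In the side and top pictures, both free edges lie within about 1–2 pixels of where flat leaves should be.
- **Planner:** In the top picture it is within about 2 pixels of its starting place.
- **Surroundings:** The tin, jars and tea box look unmoved. In the last close-ups the arm partly hides the mug, only part of the canister shows, and I took no new position readings of any of them.
- **Disagreements:** In the last side picture the network missed the planner and gave only a weak, wrong spot for the short leaf's edge (confidence 0.19). I read that edge from the picture by eye, and the top view agreed with it.

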